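# Move the listening player's battery pack to its charger

## Robot

A 7-joint arm with a two-finger parallel gripper is mounted at the origin on the work surface. World frame = base frame: x ahead of the robot, y to its left, z up, the work surface at z = 0. Lengths are in m, angles in rad, forces in N, time in s.
With the tool pointing down it reaches from about 0.425 to 0.875 m from the base axis. Payload 8.4 kg.
Tool frame: the origin (TCP) lies midway between the tips of the shut fingers; the grasp point (between the pads) lies 19 mm behind it; z points along the fingers, x is the direction in which the jaws open and shut, and the axes are right-handed (so a half turn about z gives the same grasp; the last joint's range is limited). The gripper opens to 85 mm and grips with 20 to 120 N. Pads are 22 mm wide; open, the fingers measure 114 mm over their backs; the gripper's body (76 mm by 85 mm) begins 54 mm behind the grasp point. The pads swing forward as they close: fully open they stand 13 mm farther back than shut.
Start: joints at [-1.429, 0.333, 0.04, 1.465, -0.013, 1.343, -0.059], TCP at [0.155, 0.631, 0.231] pointing down, gripper open.
Joint ranges: [-2.58, 2.58], [-0.38, 2.09], [-1.3, 1.39], [0.25, 2.4], [-1.5, 4.64], [0.08, 2.09], [-2.65, 2.65]. Speed limits (rad/s): [2.22, 2.22, 2.79, 2.79, 3.14, 3.14, 3.14].

## Interface

Orientations are given as a unit quaternion [x, y, z, w].
In Python, from station import telemetry, viewer, order gives the robot as it stands.
- The arm moves only by the tool carry_out, never from a script. Its argument "steps" is a list of rows, each a list of 6 numbers: the shift along the tool's x, y, z in cm, then the turn, a rotation vector about the tool's x, y, z in degrees. In form: [[x, y, z, ax, ay, az], ...]. A call has 1 to 12 rows; each row is the pose to reach, as a shift and turn from the pose measured when the call began, along the tool's axes at that moment; what a row does not reach only later rows make up. A row lasts 1/8 s, in which the tool goes at most 62.5 mm and 10.7 degrees, less where a joint would pass 70% of its speed; a pose out of reach is approached as far as the arm can. A call with a gripper value outside its range is refused whole. "jaw" is the opening, from 0 (shut) to 1 (fully open), set as the call begins (left out, the last holds). The fingers move at their own pace and stop on an object; the grip force is fixed at half the most. Time passes only in rows, so rows that repeat a pose let the fingers close. It gives the time, the measured TCP pose, the force and the opening at its end, in the units of the state.
- telemetry.read_state(): the state, without advancing time (a new reading comes with each control period).
- viewer.snapshot(name): name is "scene" or "top"; returns a dict with "color" (480x640x3 uint8, red, green, blue), "mtx" (3x3 intrinsics, pixels), "dist_coeffs" ([k1, k2, p1, p2, k3] as OpenCV has them; the pictures are not rectified), "rvec" (rotation vector, rad) and "tvec" (3), from world to camera coordinates, as OpenCV has them. Camera axes: x right, y down, z forward; pixel columns grow to the right and rows downward; lengths in m; the calibration is good to about 2 mm. A picture is of the moment at which its call begins. There is no depth.
- order.sign_off(): hands the job in, once; it reports no verdict.
The state is a dict: "t": time; "joint_positions": joint angles; "dq": joint speeds; "joint_torque": joint torques, N m; "tcp_pos": TCP position; "tool_rot": TCP orientation; "contact_force": force on the tool from outside, world axes, zero at the start; "torque": the same for the moment, N m; "opening": finger opening in m.
Only numpy, scipy, OpenCV 4.12 (cv2) and the standard library are available. Lean on these libraries where they do the work, as an engineer would, in place of code of your own. Each camera call takes 0.05 s, during which the arm holds its last target.

## Task

The audio player's battery is empty: squeeze the two orange side buttons on its battery pack together to free the latch and lift the pack straight up out of the player without wrenching it. Then take the pack to the cream charger, tilt it with its tail raised to hook its blue toe under the blue lip, lower the tail gently until the pack lies flat and fully home, and let go. Leave the microphone, the potted plant, the blue cup and the board eraser where they are.

Things in the scene. Friction and masses are not known exactly. Their poses are not given: they have to be found in the camera images.
- pack_center (a point): Centre (half-way up) of the loose light grey battery pack, 120 long (x) x 44 wide (y) x 60 high (z) mm, 0.3 to 0.6 kg, 0.1 m above the table at the start. Its x points to the toe, z up. Each long side has an orange sprung button: cap 34 long x 26 mm high, centred at x = 0, 12 mm above this point. Pressed in, the buttons serve to lift, carry and tilt the pack; a 40 N grip holds it.
- pack_toe (a point): Middle of the tip of the toe, a blue tab at the bottom of the pack's +x end: 16 mm long, 36 wide, 8 thick, underside flush with the pack's. 76 mm ahead of pack_center and 26 mm below it; axes as the pack's.
- button_left (a joint): Travel of the orange button on the pack's +y side, m: 0 = out, 0.0075 = fully in; spring 3.6 N at rest, 8 N fully in. Cap faces of the two are 62 mm apart at rest, 47 mm when both are in. A steel tongue low on the same side (4 to 11 mm above the underside) moves with it: out 6 mm at rest, under the player's keeper; clear of the keeper from about 0.006.
- button_right (a joint): The same for the button on the pack's -y side.
- player: Fixed dark audio player, 170 (x) x 220 (y) x 70 mm high, grey battery bay on top. Origin: centre of its underside. The pack starts latched in the bay, straight above the origin, axes parallel, underside 70 mm above the table. Bay keepers beside the buttons (to y = +-34.5 mm) reach 18.5 mm above the bay floor, other bay walls 14 mm; the button caps begin 29 mm above it.
- charger: Fixed cream plate, 186 x 100 x 16 mm, with a cradle on top. Origin: on the table, below the centre of a pack that is home (plate from x = -82 to +104 mm). The pack lies with its toe to +x, its underside on the plate (pack_center 46 mm above the table), with 2 mm of play at each end. Side guides 12 mm high, inner faces at y = +-24.5 mm, at x = 31 to 55 and -55 to -31 mm.
- charger_lip (a point): Middle of the free lower edge of the blue lip: charger x = +69 mm, 13 mm above the plate; axes as the charger's. The lip is 64 mm wide, 5 mm thick, and runs 9 mm on to the toe stop (face at x = +78 mm). A grey tail wall, 10 mm high, has its face at charger x = -62 mm. So the pack cannot go straight down or slide in flat; tilted 10 to 18 degrees, toe low, it goes in under the lip.
- mic: Bystander: loose gold hand microphone standing on its flared end, 72 mm across at the foot, 200 mm high. Origin: centre of its foot.
- plant: Bystander: loose white plant pot on a cork disc 90 mm across, leaves up to 195 mm high and within 45 mm of the axis. Origin: centre of its underside.
- eraser: Bystander: loose whiteboard eraser, yellow grip on a dark pad, 50 (x) x 130 (y) x 39 mm high, lying flat. Origin: centre of its underside.
- cup: Bystander: loose blue ceramic cup standing behind the charger's tail end, 130 to 145 mm from the charger's origin towards its -x; 68 mm across, 90 mm high. Origin: centre of its underside.
Not all that is in view belongs to the job. Leave any black or yellow look-alike of the charger alone.

How it is judged:
On the way, in this order (a step that is already met when the one before it is completed fails the run):
1. both side buttons are pressed in by more than 4.5 mm at once while the pack is still within 10 mm of its starting place (value of joint each of button_left, button_right above 0.0045 m and distance of pack_center from where it was at the start of the episode below 0.01 m), for 0.1 s.
2. the pack is lifted more than 40 mm clear above the bay floor (z of pack_center in the frame of player above 0.14 m), for 0.1 s.
3. the toe is under the charger's lip while the pack is tilted, tail up, by more than 0.1 rad (x of pack_toe in the frame of charger_lip above 0.001 m and z of pack_toe in the frame of charger_lip below 0 m and y of pack_toe in the frame of charger_lip between -0.012 and 0.012 m and z of pack_center in the frame of charger above 0.05 m and angle between pack_center's own z axis and vertical between 0.1 and 0.6 rad), for 0.1 s.
At the end, for the whole second after the job is handed in: the pack lies flat (within 0.04 rad) and at rest in the charger, toe under the lip by at least 2 mm, its centre within 5 mm of the home position in x and y and between 6 mm below and 3.5 mm above it in height, parallel to the charger within 0.08 rad, both buttons sprung out (within 1.5 mm) (x of pack_center in the frame of charger between -0.005 and 0.005 m and y of pack_center in the frame of charger between -0.005 and 0.005 m and z of pack_center in the frame of charger between 0.04 and 0.0495 m and angle between pack_center's own z axis and vertical below 0.04 rad and angle between the x axis of pack_center and the x axis of charger, either way round below 0.08 rad and x of pack_toe in the frame of charger_lip above 0.002 m and z of pack_toe in the frame of charger_lip below 0 m and linear speed of pack below 0.01 m/s and value of joint each of button_left, button_right below 0.0015 m); the robot touches nothing.
It fails at once if the pack is wrenched or rammed against the player with more than 60 N (contact force between pack and player above 60 N).
It fails at once if the pack is pressed or dropped on the charger with more than 60 N (contact force between pack and charger above 60 N).
It fails at once if the microphone, plant, cup or eraser is moved by more than 30 mm or tipped by more than 0.3 rad (distance of any of mic, plant, eraser, cup from where it was at the start of the episode above 0.03 m or angle between any of mic, plant, eraser, cup's own z axis and vertical above 0.3 rad).
It also fails if it takes over 56 s, if anything falls off the work surface, if the arm or the gripper's body presses on something with over 40 N, if the wrist force passes 120 N, or if a joint passes its speed limit or range.

## Working session

There is one attempt and no reset: what is moved stays moved. The work goes in short steps, Python scripts to look and compute and a tool call to move; the robot and the scene stay as the last step left them, time stands still between calls to the robot, and variables do not carry over. Pictures are saved under pics/ and viewed, and the job is handed in when it is done.

Besides the shell and the picture viewer there is one more tool, called after "Call:" as a command line: name --pt "numbers of a row" for each row, then --argument value for the rest. carry_out: Moves the arm, as the interface text tells. Its arguments: {"type":"object","properties":{"steps":{"type":"array","items":{"type":"array","items":{"type":"number"}}},"jaw":{"type":"number"}},"required":["steps"]}

```bash
mkdir -p pics; ls
python3 - <<'E'
from station import telemetry, viewer
import cv2,numpy as np
print(telemetry.read_state())
for n in("scene","top"):
    s=viewer.snapshot(n); cv2.imwrite(f"pics/{n}0.png",s["color"][:,:,::-1])
    R=cv2.Rodrigues(np.array(s["rvec"]))[0]; print(n,s["mtx"],s["dist_coeffs"],-R.T@np.array(s["tvec"]).ravel(),R)
E
```

```text
pics
{'t': 0.0, 'joint_positions': array([-1.42917112,  0.33391712,  0.03988799,  1.46628648, -0.01338494,
        1.34330958, -0.0585329 ]), 'dq': array([ 0.00148746, -0.00034137, -0.0010525 ,  0.00085252,  0.00024517,
       -0.00092717, -0.00041103]), 'joint_torque': array([-7.23329431e-04, -6.58549404e+01,  1.36476461e+00, -4.05581224e+01,
        1.66956946e-02,  1.21150448e-02, -1.66339015e-05]), 'tcp_pos': array([0.15495871, 0.63077836, 0.23041001]), 'tool_rot': array([ 7.86944039e-01,  6.17023820e-01, -6.08364874e-04,  5.60684644e-04]), 'contact_force': array([ 0.36965682, -0.38857858, -0.97869004]), 'torque': array([-0.02798744,  0.00037183, -0.02195416]), 'opening': 0.08522780084050058}
scene [[561.01145987   0.         312.75936109]
 [  0.         561.01145987 242.91050965]
 [  0.           0.           1.        ]] [-0.15896423  0.          0.          0.          0.        ] [1.2878099  0.53955104 1.26474785] [[-0.52374632  0.85174854 -0.01463638]
 [ 0.6608083   0.39537287 -0.63797546]
 [-0.53760783 -0.34380914 -0.76991759]]
top [[523.10595335   0.         326.28663326]
 [  0.         523.10595335 238.83169859]
 [  0.           0.           1.        ]] [-0.09869958  0.          0.          0.          0.        ] [0.26567724 0.02261315 1.39680305] [[ 0.01929962 -0.99979741 -0.00571462]
 [-0.9839894  -0.01798096 -0.17731762]
 [ 0.17717895  0.00904528 -0.98413709]]
```

View pics/scene0.png

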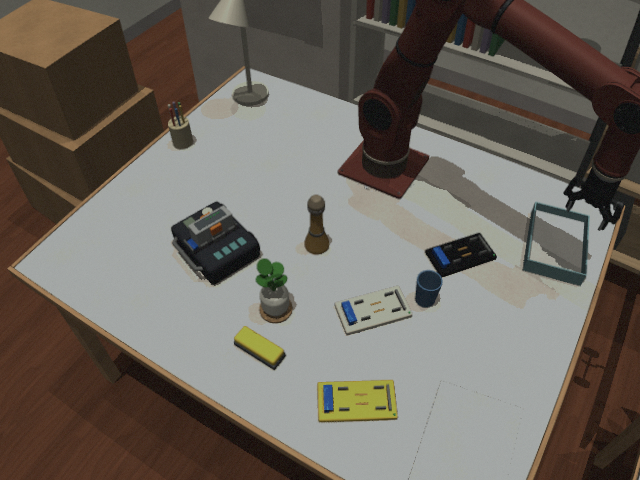

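View pics/top0.png

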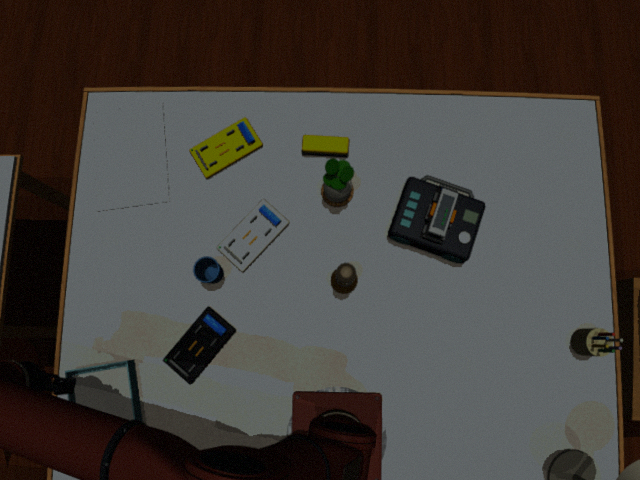

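Candidates (top image): the charger could be cream (254,236), yellow (227,148) or black (200,345), and the description picks cream. The pack is the grey block with orange sides in the player at (443,213), and nothing else looks like it. The mic is at (344,278), the plant at (337,185), the cup at (208,269) and the eraser at (326,146). Next I take close crops.

Run:
```python
import cv2,numpy as np
t=cv2.imread("pics/top0.png");s=cv2.imread("pics/scene0.png")
def crop(im,x,y,w,h,k,n):
    cv2.imwrite(n,cv2.resize(im[y:y+h,x:x+w],None,fx=k,fy=k,interpolation=cv2.INTER_CUBIC))
a=cv2.resize(t[160:280,375:500],None,fx=4.8,fy=4.8,interpolation=cv2.INTER_CUBIC)
crop(t,380,165,115,105,6,"pics/c_tp.png")
crop(t,205,190,95,90,6,"pics/c_tc.png")
crop(s,160,190,110,100,6,"pics/c_sp.png")
crop(s,325,265,120,75,6,"pics/c_sc.png")
```

```text
(no output)
```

View pics/c_tp.png

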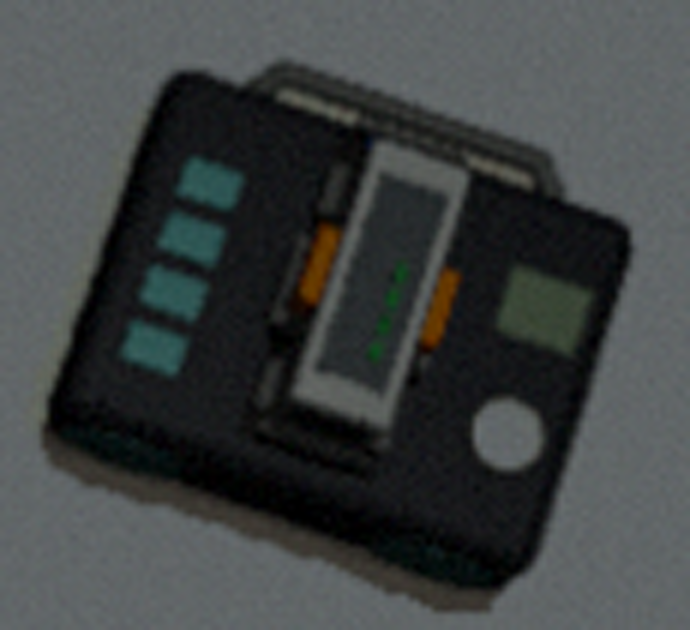

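View pics/c_tc.png

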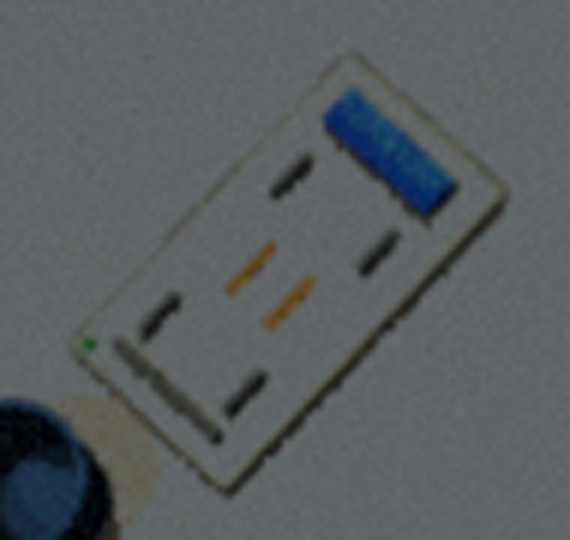

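View pics/c_sp.png

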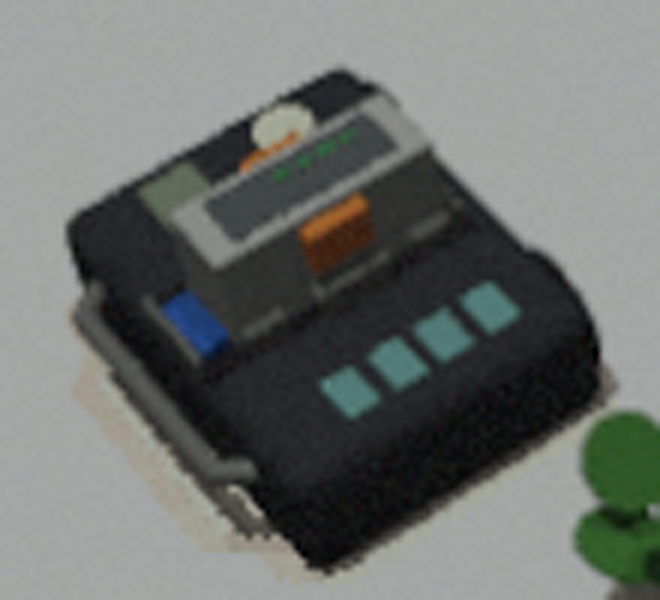

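View pics/c_sc.png

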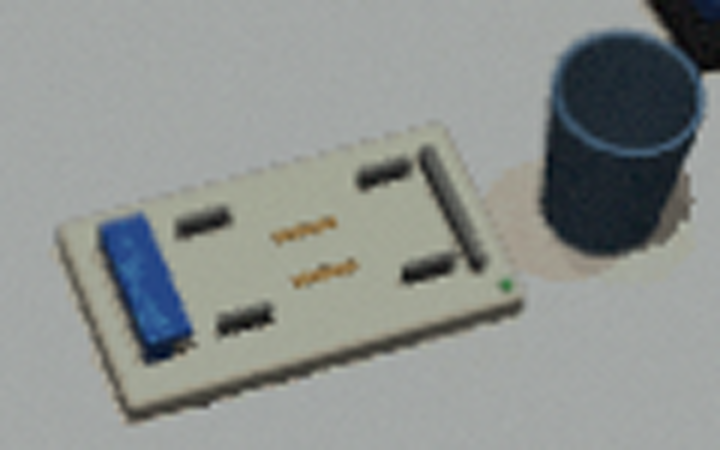

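```bash
cat > h.py <<'E'
import cv2,numpy as np
from scipy.optimize import least_squares
from scipy.spatial.transform import Rotation as Ro
from station import viewer,telemetry
C={}
def cams():
    for n in("scene","top"):
        if n not in C:
            s=viewer.snapshot(n); C[n]=s
    return C
def proj(n,P):
    s=C[n];return cv2.projectPoints(np.float64(P).reshape(-1,1,3),np.float64(s["rvec"]),np.float64(s["tvec"]),np.float64(s["mtx"]),np.float64(s["dist_coeffs"]))[0][:,0]
def place(p,L,):
    x,y,yaw=p;c,s=np.cos(yaw),np.sin(yaw);L=np.float64(L)
    return np.c_[x+c*L[:,0]-s*L[:,1],y+s*L[:,0]+c*L[:,1],L[:,2]]
def fit(obs,L,p0):
    def f(p):
        W=place(p,L);return np.concatenate([((proj(n,W)[[i for i in range(len(L)) if obs[n][i] is not None]])-np.float64([o for o in obs[n] if o is not None])).ravel() for n in obs])
    return least_squares(f,p0,loss='soft_l1')
def up(pts,x,y,k=6): return [None if p is None else ((p[0]+.5)/k-.5+x,(p[1]+.5)/k-.5+y) for p in pts]
E
python3 - <<'E'
from h import *
cams()
L=[[60,22,130],[60,-22,130],[-60,-22,130],[-60,22,130]];L=np.array(L)/1e3
ob={"top":up([(373,142),(470,170),(388,432),(293,400)],380,165),"scene":up([(213,268),(172,210),(378,97),(437,150)],160,190)}
for k in(["top"],["scene"],["top","scene"]):
    r=fit({a:ob[a] for a in k},L,[.55,-.2,-.2]);print("pack",k,r.x,r.fun.round(1))
pk=r.x
M=np.array([[104,50,16],[104,-50,16],[-82,-50,16],[-82,50,16]])/1e3
oc={"top":up([(355,55),(507,188),(230,485),(77,348)],205,190),"scene":up([(130,411),(58,230),(438,122),(522,298)],325,265)}
for k in(["top"],["scene"],["top","scene"]):
    r=fit({a:oc[a] for a in k},M,[.5,.2,-.7]);print("chg",k,r.x,r.fun.round(1))
ch=r.x
def over(n,x,y,w,h,polys,out):
    im=C[n]["color"][y:y+h,x:x+w,::-1];im=cv2.resize(im,None,fx=6,fy=6,interpolation=cv2.INTER_CUBIC)
    im=cv2.convertScaleAbs(im,alpha=1.5)
    for P in polys:
        q=(proj(n,P)-[x,y]+.5)*6-.5
        cv2.polylines(im,[np.int32(q.round())],True,(0,0,255),1)
    cv2.imwrite(out,im)
def rect(x0,x1,y0,y1,z): return np.array([[x0,y0,z],[x1,y0,z],[x1,y1,z],[x0,y1,z]])/1e3
Pp=[place(pk,L),place(pk,rect(-17,17,-31,31,125)),place(pk,rect(-85,85,-110,110,70)),place(pk,rect(60,76,-18,18,78))]
Cp=[place(ch,M),place(ch,rect(69,78,-32,32,34)),place(ch,rect(31,55,24.5,28,28)),place(ch,rect(-55,-31,24.5,28,28)),place(ch,rect(31,55,-28,-24.5,28)),place(ch,rect(-55,-31,-28,-24.5,28)),place(ch,rect(-66,-62,-32,32,26))]
over("top",380,165,115,100,Pp,"pics/o_tp.png");over("scene",160,190,110,100,Pp,"pics/o_sp.png")
over("top",205,190,95,90,Cp,"pics/o_tc.png");over("scene",325,265,120,75,Cp,"pics/o_sc.png")
E
```

```text
pack ['top'] [ 0.56705807 -0.2558057  -0.31419141] [-0.1 -1.   0.3 -0.1  0.4  0.6 -0.7  0.2]
pack ['scene'] [ 0.56971982 -0.25340097 -0.36544131] [-0.1  0.4 -1.2  0.5  1.6 -0.6  0.1 -0.4]
pack ['top', 'scene'] [ 0.56771083 -0.25541896 -0.32465007] [-0.  -1.2  0.4 -0.2 -0.   0.4 -1.  -0.2  0.5 -0.  -1.1  0.4  0.7 -1.7
 -0.3 -1.8]
chg ['top'] [ 0.51509273  0.23909968 -0.71213257] [-0.3 -1.5  1.3  0.2  0.2  1.7 -1.1 -0.3]
chg ['scene'] [ 0.51749206  0.24279833 -0.71308697] [-0.3  0.5 -0.9 -0.3  0.3 -0.2  1.  -0.1]
chg ['top', 'scene'] [ 0.51638597  0.24115107 -0.71223927] [-1.  -2.   0.5 -0.3 -0.5  1.2 -1.8 -0.8 -0.6 -0.1 -1.2 -0.8 -0.1 -0.8
  0.6 -0.7]
```

Run:
```python
import cv2,numpy as np
for a in "pc":
    x=cv2.imread(f"pics/o_t{a}.png");y=cv2.imread(f"pics/o_s{a}.png")
    h=max(x.shape[0],y.shape[0]);o=np.zeros((h,x.shape[1]+y.shape[1],3),np.uint8);o[:x.shape[0],:x.shape[1]]=x;o[:y.shape[0],x.shape[1]:]=y
    cv2.imwrite(f"pics/oo_{a}.png",cv2.resize(o,None,fx=.58,fy=.58,interpolation=cv2.INTER_AREA))
```

```text
(no output)
```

View pics/oo_p.png

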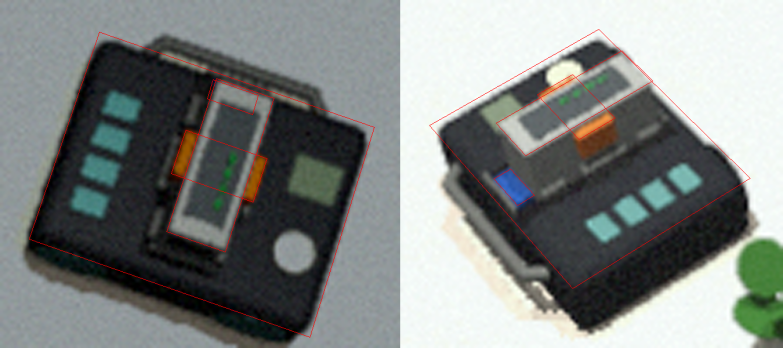

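View pics/oo_c.png

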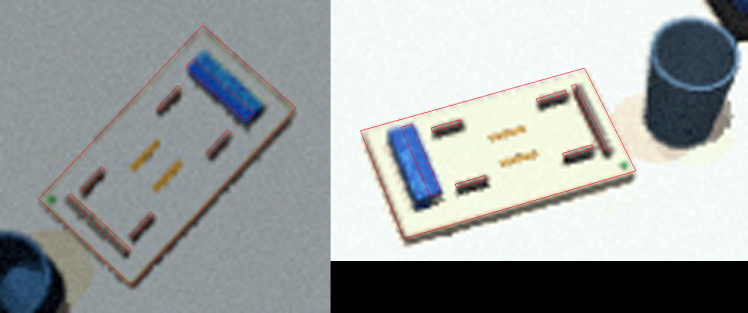

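The overlays agree: cream charger at about (0.516, 0.241) with yaw −0.71, and the pack at (0.567, −0.255) with yaw −0.32. Next I get the bystander positions and a planning helper.

```bash
cat >> h.py <<'E'
def ray(n,uv,z):
    s=C[n];R=cv2.Rodrigues(np.float64(s["rvec"]))[0];t=np.float64(s["tvec"]).ravel()
    u=cv2.undistortPoints(np.float64([[uv]]),np.float64(s["mtx"]),np.float64(s["dist_coeffs"]))[0,0]
    d=R.T@np.r_[u,1];c=-R.T@t;return c+d*(z-c[2])/d[2]
def toolR(yaw,tilt=0):
    # tool x = pack +y, tool z = down; yaw = pack yaw, tilt>0 = toe low
    Rp=Ro.from_euler('z',yaw)*Ro.from_euler('y',tilt)
    return Rp*Ro.from_matrix(np.array([[0,1,0],[1,0,0],[0,0,-1]],float).T)
def rows(targets):
    s=telemetry.read_state();R0=Ro.from_quat(s["tool_rot"]);p0=s["tcp_pos"]
    print("t",s["t"],"p",p0.round(4),"F",s["contact_force"].round(1),"op",round(s["opening"],4))
    for p,R in targets:
        print(np.r_[R0.inv().apply(np.array(p)-p0)*100,(R0.inv()*R).as_rotvec(degrees=True)].round(2).tolist())
E
python3 - <<'E'
from h import *
cams()
for n,uv,z in [("top",(344,271),.2),("scene",(317,246),0),("top",(337,196),.03),("scene",(275,312),0),("top",(208,269),.09),("scene",(428,290),.045),("top",(326,146),.039)]: print(uv,ray(n,uv,z).round(3))
print(toolR(-.32).as_matrix().round(2))
R=toolR(-.32)
rows([((.155,.631,.30),R),((.40,.40,.30),R),((.55,.05,.30),R),((.5675,-.255,.30),R),((.5675,-.255,.16),R)])
E
```

```text
(344, 271) [ 0.407 -0.009  0.2  ]
(317, 246) [ 0.408 -0.008  0.   ]
(337, 196) [0.63  0.009 0.03 ]
(275, 312) [0.66  0.014 0.   ]
(208, 269) [0.418 0.332 0.09 ]
(428, 290) [0.417 0.342 0.045]
(326, 146) [0.768 0.041 0.039]
[[ 0.31  0.95  0.  ]
 [ 0.95 -0.31  0.  ]
 [ 0.    0.   -1.  ]]
t 0.3 p [0.155  0.6311 0.231 ] F [0.6 0.1 0.5] op 0.0856
[-0.01, 0.01, -6.9, 0.0, 0.03, 4.54]
[-16.6, 29.31, -6.89, 0.0, 0.03, 4.54]
[-47.02, 52.22, -6.87, 0.0, 0.03, 4.54]
[-76.22, 61.19, -6.85, 0.0, 0.03, 4.54]
[-76.21, 61.19, 7.15, 0.0, 0.03, 4.54]
```

Call:
carry_out --pt "0 0 -6.9 0 0 4.5" --pt "-5 9 -6.9 0 0 4.5" --pt "-11 19 -6.9 0 0 4.5" --pt "-17 29 -6.9 0 0 4.5" --pt "-22 34 -6.9 0 0 4.5" --pt "-27 38 -6.9 0 0 4.5" --pt "-32 42 -6.9 0 0 4.5" --pt "-37 46 -6.9 0 0 4.5" --pt "-42 49 -6.9 0 0 4.5" --pt "-47 52 -6.9 0 0 4.5" --pt "-52 54 -6.9 0 0 4.5" --pt "-57 56 -6.9 0 0 4.5" --jaw 1

```text
t: 1.8
tcp_pos: [0.5271, 0.0639, 0.3004]
tool_rot: [0.81, 0.586, 0.0, 0.0]
contact_force: [0.7, 0.4, 0.2]
opening: 0.0851
```

Run:
```python
from h import *
print(telemetry.read_state()["joint_positions"].round(2))
R=toolR(-.32)
rows([((.5675,-.255,.30),R),((.5675,-.255,.16),R)])
```

```text
[-0.74  0.05  0.56  1.67 -0.03  1.43  1.08]
t 1.8 p [0.5271 0.0639 0.3004] F [0.7 0.4 0.2] op 0.0851
[-29.02, 13.85, 0.05, 0.03, 0.01, 0.05]
[-29.01, 13.84, 14.05, 0.03, 0.01, 0.05]
```

Call:
carry_out --pt "-5 2.4 0 0 0 0" --pt "-10 4.8 0 0 0 0" --pt "-15 7.2 0 0 0 0" --pt "-20 9.6 0 0 0 0" --pt "-25 12 0 0 0 0" --pt "-29 13.85 0 0 0 0" --pt "-29 13.85 5 0 0 0" --pt "-29 13.85 9 0 0 0" --pt "-29 13.85 12 0 0 0" --pt "-29 13.85 14 0 0 0" --pt "-29 13.85 14 0 0 0" --pt "-29 13.85 14 0 0 0"

```text
t: 3.3
tcp_pos: [0.5683, -0.2553, 0.1618]
tool_rot: [0.81, 0.586, 0.001, 0.001]
contact_force: [-0.1, -1.0, 0.2]
opening: 0.0857
```

Run:
```python
from h import *
cams()
s=telemetry.read_state();print(s["joint_positions"].round(2))
T=s["tcp_pos"];R=Ro.from_quat(s["tool_rot"])
rows([((.5675,-.255,.09),toolR(-.32))])
ims=[]
for n,w in(("top",75),("scene",75)):
    c=proj(n,[T])[0].astype(int)
    x,y=c[0]-50,c[1]-50
    im=cv2.resize(C[n]["color"][y:y+100,x:x+100,::-1],None,fx=4,fy=4,interpolation=cv2.INTER_CUBIC)
    im=cv2.convertScaleAbs(im,alpha=1.6)
    # tip points at open (13mm back): inner faces at ±42.5, outer 57
    P=T+R.apply([[.0425,.011,-.013],[.0425,-.011,-.013],[.057,-.011,-.013],[.057,.011,-.013]]);Q=T+R.apply([[-.0425,.011,-.013],[-.0425,-.011,-.013],[-.057,-.011,-.013],[-.057,.011,-.013]])
    for q in(P,Q): cv2.polylines(im,[np.int32((proj(n,q)-[x,y]+.5)*4)],True,(0,0,255),1)
    q=(proj(n,[T])[0]-[x,y]+.5)*4; cv2.circle(im,tuple(np.int32(q).tolist()),3,(0,255,0),1)
    ims.append(im)
cv2.imwrite("pics/g1.png",np.hstack(ims))
```

```text
[-0.25  0.39  0.77  1.66 -0.29  1.21  1.84]
t 3.4 p [ 0.5684 -0.2553  0.1619] F [ 0.3 -0.2  0.8] op 0.0853
[-0.0, -0.11, 7.19, 0.15, -0.0, 0.05]
```

View pics/g1.png

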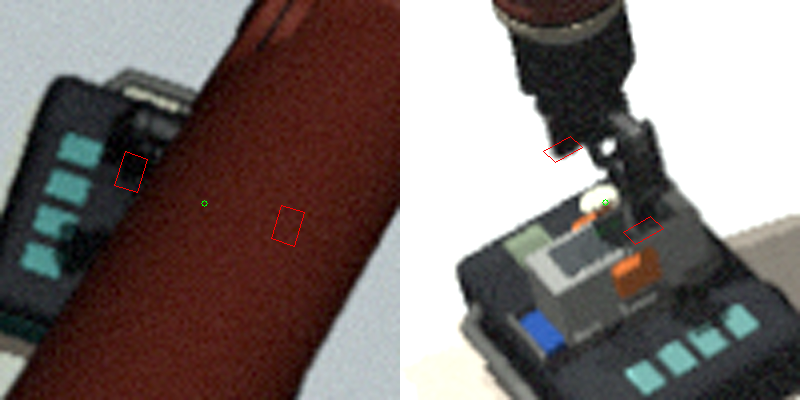

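Call:
carry_out --pt "0 0 2 0 0 0" --pt "0 0 4 0 0 0" --pt "0 0 5.5 0 0 0" --pt "0 0 6.5 0 0 0" --pt "0 0 7.1 0 0 0" --pt "0 0 7.2 0 0 0" --pt "0 0 7.2 0 0 0" --pt "0 0 7.2 0 0 0"

```text
t: 4.4
tcp_pos: [0.5689, -0.2554, 0.0904]
tool_rot: [0.81, 0.586, 0.001, 0.001]
contact_force: [0.5, 0.4, -0.5]
opening: 0.0854
```

```bash
cat > v.py <<'E'
from h import *
import sys
cams();s=telemetry.read_state();T=s["tcp_pos"]
print("p",T.round(4),"F",s["contact_force"].round(1),"op",round(s["opening"],4),"tiltdeg",np.degrees(np.arccos(-Ro.from_quat(s["tool_rot"]).as_matrix()[2,2])).round(2))
n=sys.argv[2] if len(sys.argv)>2 else "scene"
c=proj(n,[T])[0].astype(int);x,y=max(0,c[0]-60),max(0,c[1]-50)
cv2.imwrite(sys.argv[1],cv2.convertScaleAbs(cv2.resize(C[n]["color"][y:y+100,x:x+120,::-1],None,fx=6,fy=6,interpolation=cv2.INTER_CUBIC),alpha=1.6));print("crop",x,y)
E
python3 v.py pics/g2.png
```

```text
p [ 0.5687 -0.2554  0.0902] F [ 0.5  0.2 -0.3] op 0.0852 tiltdeg 0.18
crop 151 178
```

View pics/g2.png

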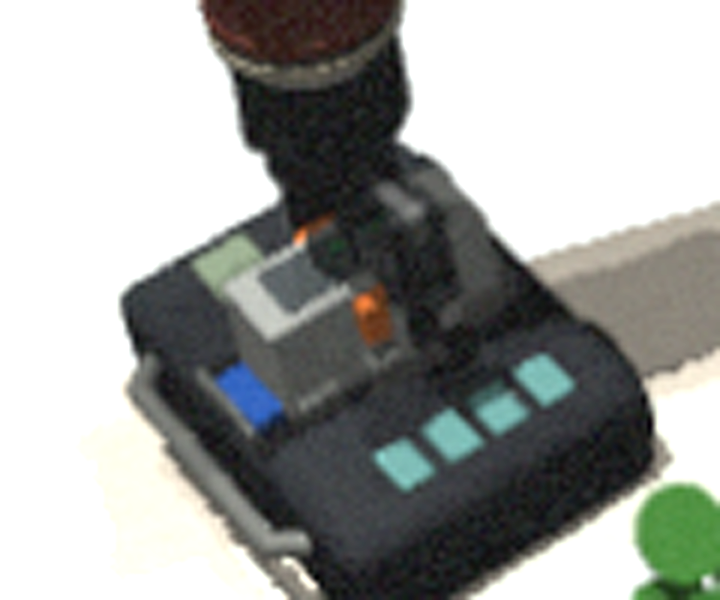

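The fingers straddle the pack beside the orange buttons, with the near cap at about (372,310) in the crop. I close in stages and check the side force for centring.

Call:
carry_out --pt "0 0 0 0 0 0" --pt "0 0 0 0 0 0" --pt "0 0 0 0 0 0" --pt "0 0 0 0 0 0" --pt "0 0 0 0 0 0" --jaw 0.67

```text
t: 5.12
tcp_pos: [0.5689, -0.2558, 0.0908]
tool_rot: [0.811, 0.586, 0.001, 0.002]
contact_force: [-1.9, -0.2, 5.7]
opening: 0.0575
```

```bash
cat > f.py <<'E'
from h import *
F=[]
for i in range(4):
    s=telemetry.read_state();F.append(Ro.from_quat(s["tool_rot"]).inv().apply(s["contact_force"])); viewer.snapshot("scene")
print(s["t"],s["tcp_pos"].round(4),"tool F",np.mean(F,0).round(2),"op",round(s["opening"],4),s["torque"].round(2))
E
python3 f.py
```

```text
5.275 [ 0.5689 -0.2558  0.0908] tool F [-0.9  -1.69 -5.84] op 0.0573 [-0.16  0.33 -0.07]
```

Call:
carry_out --pt "0 0 -0.1 0 0 0" --pt "0 0 -0.1 0 0 0" --pt "0 0 -0.1 0 0 0" --pt "0 0 -0.1 0 0 0" --jaw 0.61

```text
t: 5.82
tcp_pos: [0.5686, -0.2556, 0.0915]
tool_rot: [0.811, 0.586, 0.001, 0.001]
contact_force: [-1.4, 0.8, -1.6]
opening: 0.0525
```

```bash
python3 f.py
```

```text
5.975 [ 0.5687 -0.2556  0.0915] tool F [ 0.22 -2.1   1.82] op 0.0522 [0.14 0.33 0.05]
```

Centred: the side force is about 0.2 N. I grip fully.

Call:
carry_out --pt "0 0 0 0 0 0" --pt "0 0 0 0 0 0" --pt "0 0 0 0 0 0" --pt "0 0 0 0 0 0" --jaw 0.3

```text
t: 6.52
tcp_pos: [0.569, -0.2557, 0.0931]
tool_rot: [0.811, 0.585, 0.002, 0.001]
contact_force: [-5.4, 2.9, 12.1]
opening: 0.0437
```

```bash
python3 f.py
```

```text
6.675 [ 0.5691 -0.2557  0.0931] tool F [  1.42  -6.52 -12.76] op 0.0437 [ 0.7   1.22 -0.13]
```

Call:
carry_out --pt "0 0 -0.4 0 0 0" --pt "0 0 -0.8 0 0 0" --pt "0 0 -1.3 0 0 0" --pt "0 0 -2 0 0 0" --pt "0 0 -3 0 0 0" --pt "0 0 -4 0 0 0" --pt "0 0 -5 0 0 0" --pt "0 0 -6 0 0 0" --pt "0 0 -7 0 0 0" --pt "0 0 -8 0 0 0" --pt "0 0 -8 0 0 0"

```text
t: 8.1
tcp_pos: [0.5691, -0.2559, 0.174]
tool_rot: [0.811, 0.586, 0.002, 0.002]
contact_force: [-0.2, -0.7, -4.5]
opening: 0.0435
```

```bash
python3 f.py; python3 v.py pics/g3.png
```

```text
8.25 [ 0.5685 -0.2555  0.1727] tool F [-0.46 -0.52  5.14] op 0.0435 [-0.02  0.04 -0.03]
p [ 0.5685 -0.2556  0.1726] F [ 1.  -0.2 -5. ] op 0.0433 tiltdeg 0.21
crop 147 158
```

View pics/g3.png

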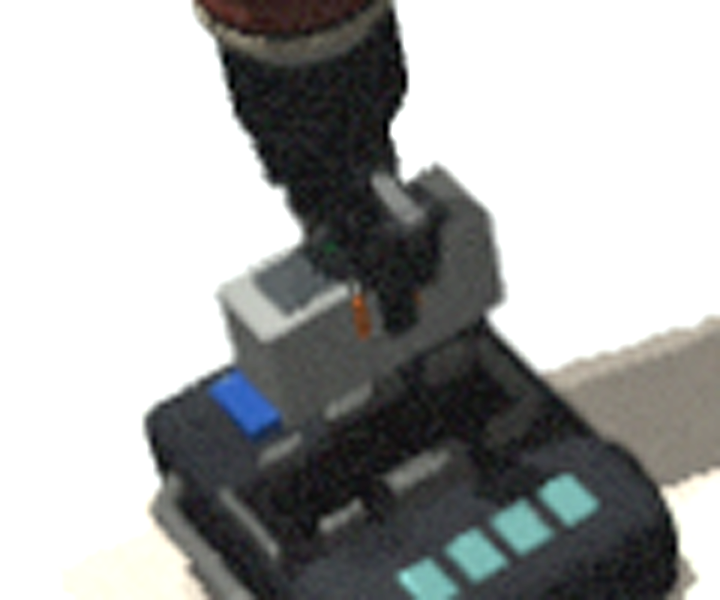

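The pack is free and level in the grip, with the empty bay below it and about 5 N of weight. I carry it over high.

Run:
```python
from h import *
R=toolR(-.32);R2=toolR(-.712)
rows([((.5685,-.2555,.30),R),((.545,-.01,.30),R),((.516,.241,.30),R2)])
```

```text
t 8.4 p [ 0.5685 -0.2556  0.1726] F [ 1.  -0.2 -5. ] op 0.0433
[0.02, 0.05, -12.74, 0.21, -0.06, 0.02]
[22.59, -9.9, -12.75, 0.21, -0.06, 0.02]
[45.5, -20.54, -12.77, 0.19, -0.1, 22.48]
```

Call:
carry_out --pt "0 0 -3 0.2 0 0" --pt "0 0 -7 0.2 0 0" --pt "0 0 -11 0.2 0 0" --pt "0 0 -12.7 0.2 0 0" --pt "3 -1.3 -12.7 0.2 0 0" --pt "7 -3.1 -12.7 0.2 0 0" --pt "11 -4.8 -12.7 0.2 0 0" --pt "15 -6.6 -12.7 0.2 0 0" --pt "19 -8.3 -12.7 0.2 0 0" --pt "23 -10.1 -12.7 0.2 0 3" --pt "27 -11.9 -12.7 0.2 0 6" --pt "31 -13.8 -12.7 0.2 0 10"

```text
t: 9.9
tcp_pos: [0.5337, 0.0835, 0.2984]
tool_rot: [0.859, 0.512, -0.0, -0.001]
contact_force: [0.3, -1.3, -5.1]
opening: 0.0438
```

Run:
```python
from h import *
R2=toolR(-.712)
rows([((.516,.241,.30),R2)])
```

```text
t 9.9 p [0.5337 0.0835 0.2984] F [ 0.3 -1.3 -5.1] op 0.0438
[13.01, -9.06, -0.15, -0.06, -0.02, 12.36]
```

Call:
carry_out --pt "3.2 -2.2 -0.1 0 0 3" --pt "6.5 -4.5 -0.1 0 0 6" --pt "9.7 -6.8 -0.1 0 0 9" --pt "13 -9.1 -0.1 0 0 12.4" --pt "13 -9.1 3 0 0 12.4" --pt "13 -9.1 7 0 0 12.4" --pt "13 -9.1 11 0 0 12.4" --pt "13 -9.1 14 0 0 12.4" --pt "13 -9.1 15 0 0 12.4" --pt "13 -9.1 15 0 0 12.4" --pt "13 -9.1 15 0 0 12.4"

```text
t: 11.28
tcp_pos: [0.5162, 0.2416, 0.1498]
tool_rot: [0.909, 0.416, 0.001, -0.001]
contact_force: [-0.1, 0.3, -5.4]
opening: 0.0433
```

```bash
python3 f.py; python3 v.py pics/s4.png;python3 v.py pics/t4.png top; python3 -c "
from h import *
print(telemetry.read_state()['joint_positions'].round(2));rows([((.516,.241,.15),toolR(-.712,.24))])"
```

```text
11.425 [0.516  0.2416 0.1496] tool F [-0.11  0.03  4.77] op 0.0435 [-0.03 -0.06  0.01]
p [0.5157 0.2414 0.149 ] F [-0.4 -0.3 -4.9] op 0.044 tiltdeg 0.09
crop 320 226
p [0.5156 0.2413 0.1487] F [ 0.7 -0.9 -4.9] op 0.0434 tiltdeg 0.07
crop 181 177
[-0.94  0.24  0.49  1.79 -0.13  1.14  0.45]
t 11.675 p [0.5156 0.2413 0.1487] F [ 0.7 -0.9 -4.9] op 0.0434
[0.01, 0.05, -0.13, 13.68, -0.04, -0.04]
```

View pics/s4.png

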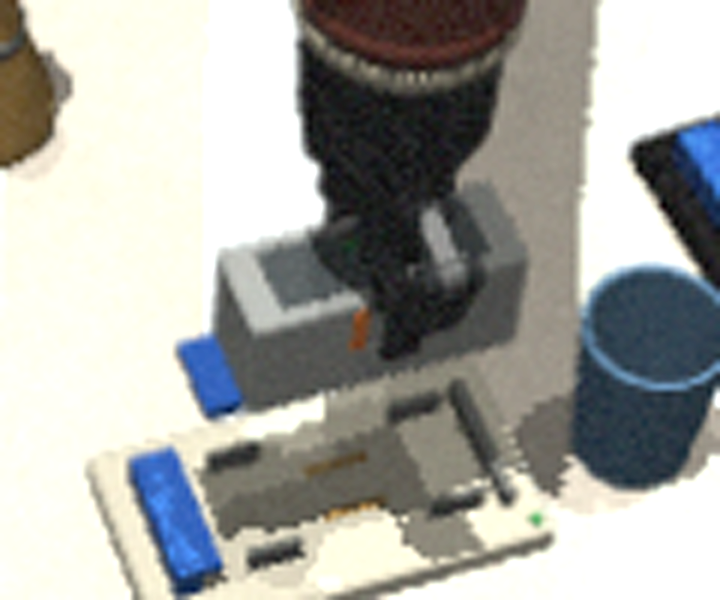

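View pics/t4.png

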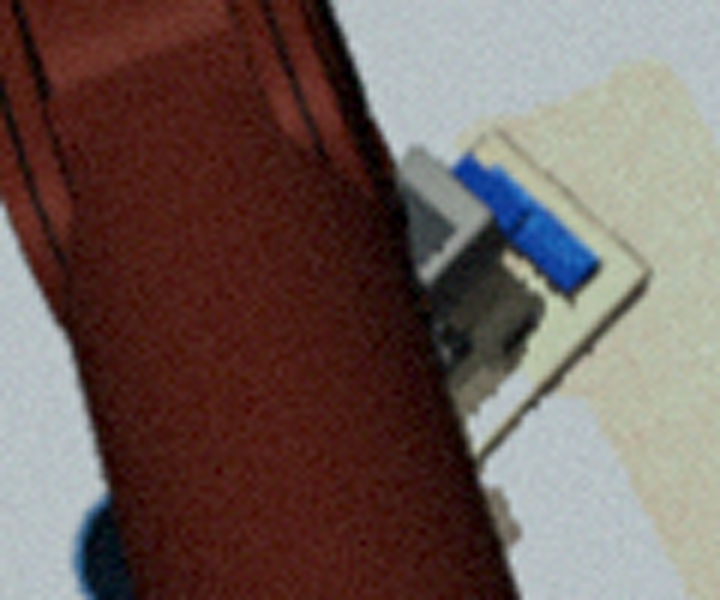

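```bash
cat > pk.py <<'E'
from h import *
def fitpack(ob,p0,free=6,n="scene"):
    # ob: list of (local mm, px)
    L=np.array([o[0] for o in ob])/1e3;U=np.array([o[1] for o in ob])
    def W(p): return Ro.from_euler('ZYX',[p[3],p[4],p[5] if free>5 else 0]).apply(L)+p[:3]
    f=lambda p:(proj(n,W(p))-U).ravel()
    r=least_squares(f,p0[:free],loss='soft_l1');return r.x,r.fun.reshape(-1,2).round(1)
E
python3 - <<'E'
from pk import *
cams()
pts=[(60,-22,30),(60,22,30),(60,22,-30),(-60,22,-30),(-60,22,30),(76,-18,-22),(76,18,-22)]
px=up([(218,250),(258,333),(248,412),(520,338),(525,260),(178,345),(210,410)],320,226)
s=telemetry.read_state();T=s["tcp_pos"];print(T.round(4))
x,f=fitpack(list(zip(pts,px)),[*T[:2],T[2]+.007,-.712,0,0],5);print(x.round(4),f.tolist())
L=np.array(pts)/1e3
def g(p): return (proj("scene",Ro.from_euler('z',p[2]).apply(L)+[p[0],p[1],T[2]+.0069])-px).ravel()
r=least_squares(g,[T[0],T[1],-.71],loss='soft_l1');print(r.x.round(4),r.fun.round(1))
E
```

```text
[0.5155 0.2412 0.1486]
[ 0.4984  0.2352  0.1324 -0.7152  0.0177] [[-0.1, 0.1], [-0.5, 0.1], [0.2, 0.8], [-1.0, 0.4], [0.6, -0.7], [0.5, -0.5], [0.1, -0.2]]
[ 0.5138  0.2417 -0.7021] [-0.2 -0.2 -0.2 -0.   0.1  1.1 -0.5  0.5  1.5 -1.   0.  -0.4 -0.1  0.1]
```

Run:
```python
from pk import *
cams()
pts=[(60,-22,30),(60,22,30),(76,-18,-22)]
px=up([(492,218),(413,148),(524,226)],181,177)
T=telemetry.read_state()["tcp_pos"]
L=np.array(pts)/1e3
def g(p): return (proj("top",Ro.from_euler('z',p[2]).apply(L)+[p[0],p[1],T[2]+.0069])-px).ravel()
r=least_squares(g,[T[0],T[1],-.71]);print(r.x.round(4),r.fun.round(1),T.round(4))
print(proj("top",place((.5151,.2391,-.712),np.array([[104,50,16],[104,-50,16]])/1e3), ), up([(490,130),(650,270)],181,177))
```

```text
[ 0.5135  0.2453 -0.773 ] [-0.5  1.1  0.1 -0.   0.4 -1.1] [0.5155 0.2412 0.1485]
[[263.43890639 197.21716194]
 [290.35241174 221.0967299 ]] [(262.25, 198.25), (288.9166666666667, 221.58333333333334)]
```

```bash
cat > ins.py <<'E'
from h import *
CH=np.array([.5164,.2412,-.712]); OFF=np.array([.0014,0,-.0069])
def pose(dx,dy,tipz,th,ch=CH,yaw=None):
    """pack pose in charger frame (mm): centre x=dx,y=dy; toe-tip bottom corner tipz mm above table; tilt th"""
    zc=tipz+76*np.sin(th)+30*np.cos(th)
    R=Ro.from_euler('z',ch[2])
    c=R.apply(np.array([dx,dy,zc])/1e3)+[ch[0],ch[1],0]
    Rp=R*Ro.from_euler('y',th)
    return c+Rp.apply(OFF),toolR(ch[2],th)
E
python3 - <<'E'
from ins import *
rows([pose(-10,0,80,.24),pose(-10,0,31,.24)])
E
```

```text
t 11.875 p [0.5155 0.2412 0.1485] F [ 0.5 -0.2 -5.6] op 0.0434
[0.06, -0.96, 2.83, 13.68, -0.01, -0.05]
[0.06, -0.95, 7.73, 13.68, -0.01, -0.05]
```

Call:
carry_out --pt "0 -0.5 0.5 5 0 0" --pt "0 -0.9 1.5 10 0 0" --pt "0 -0.95 2.8 13.7 0 0" --pt "0 -0.95 4.5 13.7 0 0" --pt "0 -0.95 6 13.7 0 0" --pt "0 -0.95 7 13.7 0 0" --pt "0 -0.95 7.7 13.7 0 0" --pt "0 -0.95 7.7 13.7 0 0" --pt "0 -0.95 7.7 13.7 0 0"

```text
t: 13.0
tcp_pos: [0.5085, 0.2477, 0.072]
tool_rot: [0.903, 0.413, -0.049, -0.109]
contact_force: [-1.1, -0.1, -5.0]
opening: 0.0437
```

```bash
python3 f.py; python3 v.py pics/s5.png;python3 v.py pics/t5.png top; python3 -c "
from ins import *
rows([pose(-10,0,31,.24)])"
```

```text
13.15 [0.5085 0.2476 0.072 ] tool F [0.04 0.61 5.32] op 0.0437 [-0.37 -0.36 -0.03]
p [0.5084 0.2475 0.0717] F [ 0.2  0.3 -6.1] op 0.0435 tiltdeg 13.76
crop 321 243
p [0.5083 0.2475 0.0716] F [-0.1  0.1 -5. ] op 0.0437 tiltdeg 13.77
crop 184 185
t 13.4 p [0.5083 0.2475 0.0716] F [-0.1  0.1 -5. ] op 0.0437
[0.05, 0.01, 0.04, -0.01, -0.03, -0.04]
```

View pics/s5.png

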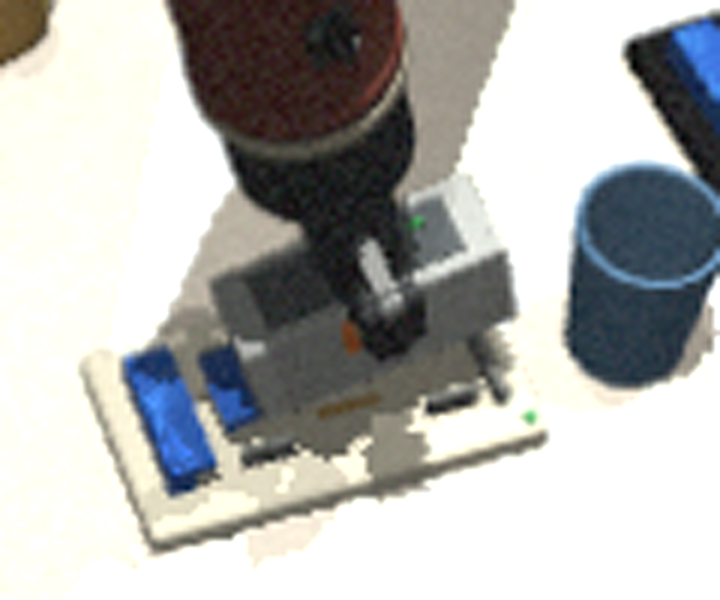

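View pics/t5.png

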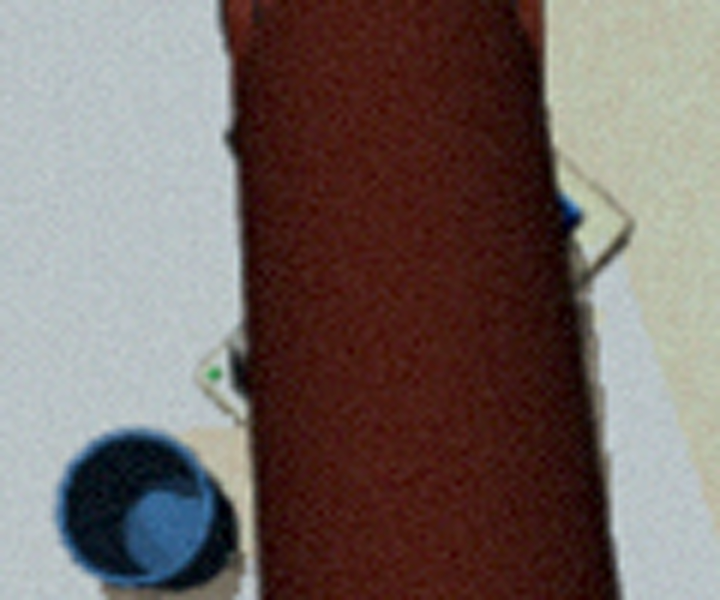

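Run:
```python
from ins import *
cams();s=telemetry.read_state();T=s["tcp_pos"]
RT=Ro.from_quat(s["tool_rot"]); Rp=RT*toolR(0).inv()
pts=np.array([(76,-18,-22),(76,18,-22),(60,-22,30),(60,22,30),(-60,22,30),(-60,-22,30),(-60,22,-30),(60,22,-30)])/1e3
px=np.array(up([(200,350),(234,430),(212,283),(240,345),(510,252),(478,178),(518,312),(268,415)],321,243))
c0=T-Rp.apply(OFF); print("pred centre",c0.round(4))
def g(p): return (proj("scene",Rp.apply(pts)+[p[0],p[1],c0[2]])-px).ravel()
r=least_squares(g,c0[:2],loss='soft_l1');print(r.x.round(4),r.fun.reshape(-1,2).round(1).tolist())
def g3(p): return (proj("scene",Rp.apply(pts)+p)-px).ravel()
r3=least_squares(g3,c0,loss='soft_l1');print(r3.x.round(4))
M=np.array([[104,50,16],[104,-50,16],[-82,50,16]])/1e3
rc=fit({"scene":up([(150,540),(83,355),(547,430)],321,243)},M,[.516,.241,-.71]);print("chg",rc.x,rc.fun.round(1))
R=Ro.from_euler('z',-.712)
for ch in((.5175,.2428),rc.x[:2]): print("rel mm",(R.inv().apply([*(r.x-ch),0])*1e3).round(1))
# overlay
im=cv2.resize(C["scene"]["color"][243:343,321:441,::-1],None,fx=6,fy=6,interpolation=cv2.INTER_CUBIC);im=cv2.convertScaleAbs(im,alpha=1.4)
def pl(P,col): cv2.polylines(im,[np.int32((proj("scene",P)-[321,243]+.5)*6)],True,col,1)
c=np.r_[r.x,c0[2]]
for b in([[60,22,30],[60,-22,30],[-60,-22,30],[-60,22,30]],[[60,22,30],[60,22,-30],[-60,22,-30],[-60,22,30]],[[76,18,-22],[76,-18,-22],[60,-18,-22],[60,18,-22]]): pl(Rp.apply(np.array(b)/1e3)+c,(0,0,255))
def rect(x0,x1,y0,y1,z): return np.array([[x0,y0,z],[x1,y0,z],[x1,y1,z],[x0,y1,z]])/1e3
ch=(.5175,.2428,-.713)
for P in(rect(-82,104,-50,50,16),rect(69,78,-32,32,34),rect(31,55,24.5,28,28),rect(-55,-31,24.5,28,28),rect(-66,-62,-32,32,26)): pl(place(ch,P),(0,160,0))
cv2.imwrite("pics/o5.png",im)
```

```text
pred centre [0.5084 0.2473 0.0786]
[0.5074 0.248 ] [[-0.0, 1.1], [-0.9, -1.2], [-0.5, -1.2], [1.0, 2.2], [0.2, -1.0], [-1.4, -2.0], [1.3, 0.7], [0.3, 1.6]]
[0.4884 0.2403 0.0487]
chg [ 0.51615948  0.24253734 -0.73137923] [-0.   0.1 -0.8 -0.2  0.9  0. ]
rel mm [-11.   -2.7   0. ]
rel mm [-10.2  -1.6   0. ]
```

View pics/o5.png

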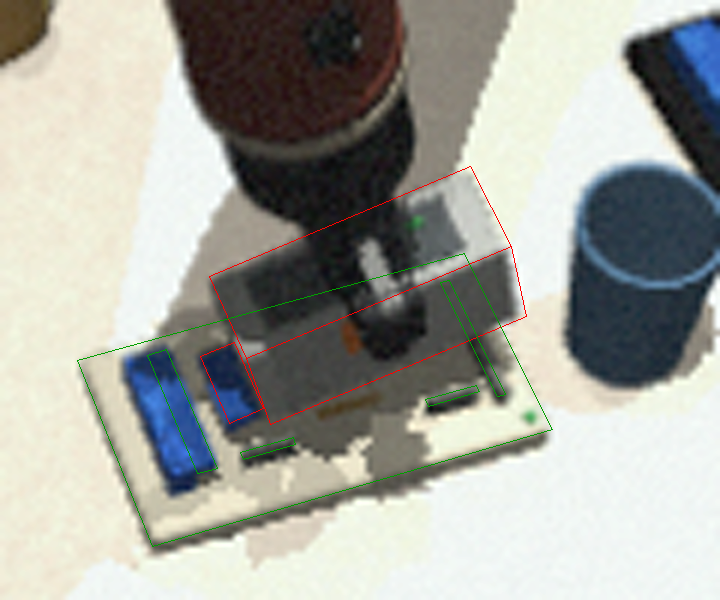

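The pack is tilted and sits just behind the lip. The scene camera puts it 1.6–2.7 mm too far to −y, while the two-camera mean says about 0. I shift +1.5 mm and lower in steps, watching the force.

Run:
```python
from ins import *
rows([pose(-10,1.5,31,.24),pose(-10,1.5,25,.24),pose(-10,1.5,19.5,.24)])
```

```text
t 13.5 p [0.5082 0.2475 0.0715] F [-0.9 -0.1 -4.7] op 0.0437
[0.21, 0.01, 0.03, -0.02, -0.02, -0.04]
[0.21, 0.15, 0.62, -0.02, -0.02, -0.04]
[0.21, 0.28, 1.15, -0.02, -0.02, -0.04]
```

Call:
carry_out --pt "0.2 0 0 0 0 0" --pt "0.2 0.07 0.3 0 0 0" --pt "0.2 0.15 0.6 0 0 0" --pt "0.2 0.2 0.8 0 0 0" --pt "0.2 0.24 0.95 0 0 0" --pt "0.2 0.24 0.95 0 0 0"

```text
t: 14.25
tcp_pos: [0.5095, 0.2489, 0.0616]
tool_rot: [0.903, 0.413, -0.05, -0.109]
contact_force: [-0.4, 0.5, -5.3]
opening: 0.0437
```

```bash
python3 f.py; python3 -c "
from ins import *
rows([pose(-10,1.5,19.5,.24),pose(-10,1.5,18,.24)])"
```

```text
14.4 [0.5097 0.249  0.0618] tool F [0.37 1.07 4.84] op 0.0433 [-0.36 -0.4  -0.01]
t 14.45 p [0.5097 0.249  0.0618] F [ 0.1 -0.1 -5.2] op 0.0436
[-0.0, 0.04, 0.21, -0.01, -0.03, -0.04]
[-0.0, 0.08, 0.36, -0.01, -0.03, -0.04]
```

Call:
carry_out --pt "0 0.04 0.2 0 0 0" --pt "0 0.08 0.35 0 0 0" --pt "0 0.08 0.35 0 0 0"

```text
t: 14.82
tcp_pos: [0.5095, 0.249, 0.0581]
tool_rot: [0.903, 0.413, -0.05, -0.109]
contact_force: [-0.3, 0.6, -5.2]
opening: 0.0439
```

```bash
python3 f.py; python3 v.py pics/s6.png; python3 -c "
from ins import *
rows([pose(-10,1.5,18,.24)])"
```

```text
14.975 [0.5097 0.249  0.0583] tool F [-0.01  1.2   4.89] op 0.0435 [-0.32 -0.41  0.04]
p [0.5097 0.249  0.0583] F [ 0.4 -1.2 -4.7] op 0.0434 tiltdeg 13.76
crop 321 247
t 15.125 p [0.5097 0.249  0.0583] F [ 0.4 -1.2 -4.7] op 0.0434
[-0.01, -0.0, 0.02, -0.01, -0.04, -0.04]
```

View pics/s6.png

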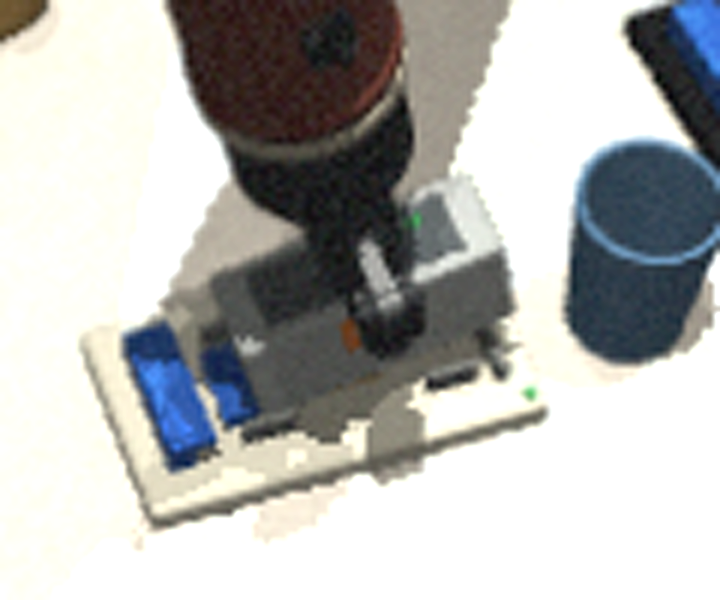

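Call:
carry_out --pt "0 0.03 0.1 0 0 0" --pt "0 0.05 0.2 0 0 0" --pt "0 0.05 0.2 0 0 0"

```text
t: 15.5
tcp_pos: [0.5097, 0.2493, 0.0566]
tool_rot: [0.903, 0.413, -0.05, -0.109]
contact_force: [-1.9, 1.5, -0.5]
opening: 0.0437
```

```bash
python3 f.py
```

```text
15.65 [0.5097 0.2493 0.0565] tool F [-0.66 -2.06  0.07] op 0.043 [-0.32  0.05 -0.01]
```

Contact comes exactly at the predicted plate height, so the pack has not slipped and sits between the guides. I raise it 1 mm and feel sideways for the guides.

Call:
carry_out --pt "0 -0.03 -0.12 0 0 0" --pt "0.08 -0.03 -0.12 0 0 0" --pt "0.15 -0.03 -0.12 0 0 0" --pt "0.15 -0.03 -0.12 0 0 0"

```text
t: 16.2
tcp_pos: [0.5105, 0.2501, 0.0575]
tool_rot: [0.903, 0.413, -0.05, -0.109]
contact_force: [-0.2, -0.3, -5.2]
opening: 0.0438
```

```bash
python3 f.py; python3 -c "
from ins import *
rows([pose(-10,1.5,17.5,.24)])"
```

```text
16.35 [0.5105 0.2501 0.0575] tool F [-1.05  1.65  5.7 ] op 0.0437 [-0.63 -0.18 -0.04]
t 16.4 p [0.5105 0.2501 0.0575] F [-0.9 -1.7 -6.4] op 0.0432
[-0.14, -0.01, -0.01, -0.02, -0.02, -0.04]
```

Call:
carry_out --pt "0.05 0 0 0 0 0" --pt "0.1 0 0 0 0 0" --pt "0.1 0 0 0 0 0"

```text
t: 16.77
tcp_pos: [0.5106, 0.2503, 0.0575]
tool_rot: [0.903, 0.413, -0.051, -0.109]
contact_force: [-3.6, -3.0, -1.8]
opening: 0.0435
```

```bash
python3 f.py
```

```text
16.925 [0.5106 0.2503 0.0575] tool F [-4.92 -0.4   2.05] op 0.0435 [-1.18  0.59  0.03]
```

The +y guide is felt at dy≈3.0, so the centre is at dy≈0.5. Now I slide the toe under the lip.

Run:
```python
from ins import *
rows([pose(-10,.6,17.8,.24),pose(0,.6,17.5,.24),pose(6.4,.6,17.5,.24)])
```

```text
t 16.975 p [0.5106 0.2503 0.0575] F [-3.9 -4.2 -1.6] op 0.0441
[-0.25, -0.0, -0.05, -0.06, 0.05, -0.08]
[-0.25, 0.97, -0.26, -0.06, 0.05, -0.08]
[-0.25, 1.6, -0.41, -0.06, 0.05, -0.08]
```

Call:
carry_out --pt "-0.25 0 -0.05 0 0 0" --pt "-0.25 0.3 -0.12 0 0 0" --pt "-0.25 0.6 -0.19 0 0 0" --pt "-0.25 0.9 -0.25 0 0 0" --pt "-0.25 1.2 -0.32 0 0 0" --pt "-0.25 1.4 -0.36 0 0 0" --pt "-0.25 1.6 -0.41 0 0 0" --pt "-0.25 1.6 -0.41 0 0 0"

```text
t: 17.98
tcp_pos: [0.5216, 0.2375, 0.0576]
tool_rot: [0.903, 0.413, -0.05, -0.109]
contact_force: [0.6, -0.5, -6.4]
opening: 0.0433
```

```bash
python3 f.py; python3 v.py pics/s7.png; python3 -c "
from ins import *
rows([pose(6.4,.6,17.5,.24),pose(6.7,.6,17.2,.2),pose(5,.6,17,.16),pose(3.5,.6,17,.12),pose(2.3,.6,17,.08),pose(1.2,.6,17,.04),pose(0.3,.6,16.8,.0)])"
```

```text
18.125 [0.5214 0.2378 0.0576] tool F [0.04 1.09 5.39] op 0.0437 [-0.34 -0.37 -0.03]
p [0.5214 0.2377 0.0576] F [-0.2  0.  -4.8] op 0.0433 tiltdeg 13.81
crop 315 248
t 18.275 p [0.5214 0.2377 0.0576] F [-0.2  0.  -4.8] op 0.0433
[-0.0, 0.01, -0.0, -0.06, 0.05, -0.07]
[-0.0, 0.13, 0.27, -2.35, 0.05, -0.07]
[-0.0, 0.07, 0.6, -4.65, 0.05, -0.07]
[-0.0, 0.02, 0.9, -6.94, 0.05, -0.07]
[-0.0, -0.0, 1.2, -9.23, 0.05, -0.06]
[-0.0, -0.01, 1.5, -11.52, 0.06, -0.06]
[-0.0, 0.0, 1.83, -13.81, 0.06, -0.06]
```

View pics/s7.png

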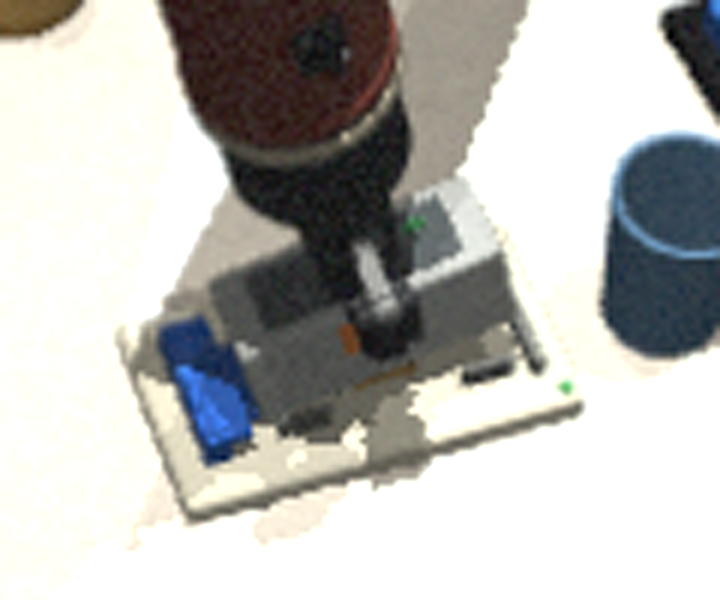

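The toe is hidden under the blue lip with no contact. I probe forward gently for the toe stop (expected about 3 mm ahead) to calibrate x.

Call:
carry_out --pt "0 0.1 -0.02 0 0 0" --pt "0 0.2 -0.05 0 0 0" --pt "0 0.2 -0.05 0 0 0"

```text
t: 18.65
tcp_pos: [0.5224, 0.237, 0.0577]
tool_rot: [0.903, 0.413, -0.051, -0.11]
contact_force: [-4.2, 2.4, -2.5]
opening: 0.0433
```

```bash
python3 f.py
```

```text
18.8 [0.5224 0.237  0.0577] tool F [-0.43 -4.02  3.78] op 0.0437 [ 0.42  0.72 -0.07]
```

Call:
carry_out --pt "0 0.07 -0.02 0 0 0" --pt "0 0.07 -0.02 0 0 0"

```text
t: 19.1
tcp_pos: [0.5224, 0.237, 0.0578]
tool_rot: [0.902, 0.413, -0.051, -0.11]
contact_force: [-5.6, 3.4, -2.7]
opening: 0.0434
```

```bash
python3 f.py
```

```text
19.25 [0.5224 0.2369 0.0578] tool F [-0.66 -5.03  3.72] op 0.0432 [ 0.31  0.75 -0.06]
```

Call:
carry_out --pt "0 0.07 -0.02 0 0 0" --pt "0 0.07 -0.02 0 0 0"

```text
t: 19.55
tcp_pos: [0.5224, 0.2369, 0.0578]
tool_rot: [0.902, 0.413, -0.052, -0.11]
contact_force: [-5.4, 3.1, -2.0]
opening: 0.0436
```

```bash
python3 f.py; python3 -c "
from ins import *
rows([pose(9,.6,17.5,.24)])"
```

```text
19.7 [0.5224 0.2369 0.0578] tool F [-0.75 -5.04  2.93] op 0.0434 [ 0.31  0.76 -0.01]
t 19.75 p [0.5224 0.2369 0.0578] F [-4.8  2.6 -2.8] op 0.0432
[-0.01, 0.14, -0.02, -0.24, 0.11, 0.01]
```

Stop contact is at dx≈7.6 in my frame instead of 9.4, so I shift the x reference by about 1.8 mm. Now I lower the tail half-way and check.

Run:
```python
from ins import *
rows([pose(5.9,.6,17.5,.24),pose(4.3,.6,17.2,.2),pose(3,.6,17,.16),pose(1.7,.6,17,.12),pose(.5,.6,17,.08)])
```

```text
t 19.75 p [0.5224 0.2369 0.0578] F [-4.8  2.6 -2.8] op 0.0432
[-0.01, -0.17, 0.06, -0.24, 0.11, 0.01]
[-0.01, -0.22, 0.38, -2.54, 0.11, 0.01]
[-0.01, -0.25, 0.7, -4.83, 0.11, 0.01]
[-0.01, -0.28, 0.99, -7.12, 0.11, 0.01]
[-0.01, -0.3, 1.3, -9.41, 0.11, 0.02]
```

Call:
carry_out --pt "0 -0.17 0.06 -0.2 0 0" --pt "0 -0.2 0.22 -1.4 0 0" --pt "0 -0.22 0.38 -2.5 0 0" --pt "0 -0.24 0.54 -3.7 0 0" --pt "0 -0.25 0.7 -4.8 0 0" --pt "0 -0.27 0.85 -6 0 0" --pt "0 -0.28 0.99 -7.1 0 0" --pt "0 -0.29 1.15 -8.3 0 0" --pt "0 -0.3 1.3 -9.4 0 0" --pt "0 -0.3 1.3 -9.4 0 0"

```text
t: 21.0
tcp_pos: [0.5174, 0.2413, 0.0459]
tool_rot: [0.908, 0.417, -0.018, -0.036]
contact_force: [0.5, 0.1, -5.4]
opening: 0.0431
```

```bash
python3 f.py; python3 v.py pics/s8.png; python3 -c "
from ins import *
rows([pose(.5,.6,17,.08),pose(-.1,.6,17,.06),pose(-.6,.6,17,.04),pose(-1,.6,17,.02),pose(-1.5,.6,16.8,.0)])"
```

```text
21.15 [0.5179 0.2407 0.046 ] tool F [0.45 0.64 5.09] op 0.0431 [-0.09 -0.16  0.05]
p [0.518  0.2406 0.046 ] F [-0.6  0.1 -5.1] op 0.0436 tiltdeg 4.59
crop 316 250
t 21.3 p [0.518  0.2406 0.046 ] F [-0.6  0.1 -5.1] op 0.0436
[-0.0, -0.03, 0.0, -0.01, 0.11, 0.0]
[-0.0, -0.06, 0.15, -1.16, 0.11, 0.01]
[-0.0, -0.08, 0.3, -2.3, 0.11, 0.01]
[0.0, -0.1, 0.45, -3.45, 0.11, 0.01]
[0.0, -0.12, 0.62, -4.59, 0.11, 0.01]
```

View pics/s8.png

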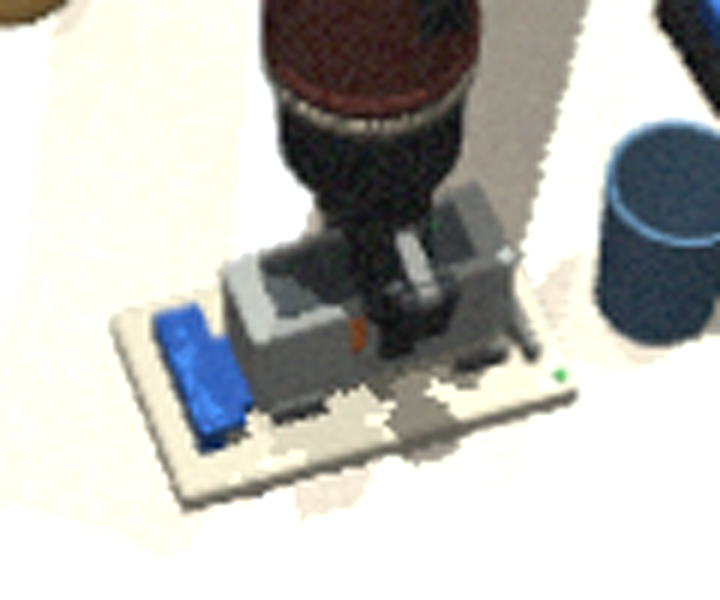

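Call:
carry_out --pt "0 -0.05 0.08 -0.6 0.1 0" --pt "0 -0.06 0.15 -1.2 0.1 0" --pt "0 -0.07 0.23 -1.8 0.1 0" --pt "0 -0.08 0.3 -2.3 0.1 0" --pt "0 -0.08 0.3 -2.3 0.1 0"

```text
t: 21.92
tcp_pos: [0.517, 0.2416, 0.043]
tool_rot: [0.909, 0.417, -0.008, -0.018]
contact_force: [-0.5, 0.2, -5.7]
opening: 0.0435
```

```bash
python3 f.py; python3 -c "
from ins import *
rows([pose(-.6,.6,17,.04),pose(-1,.6,17,.02),pose(-1.5,.6,16.8,.0)])"
```

```text
22.075 [0.5173 0.2412 0.0431] tool F [-0.03 -0.32  5.57] op 0.0439 [-0.07 -0.06  0.03]
t 22.125 p [0.5173 0.2412 0.0431] F [ 0.3  0.6 -5.6] op 0.0434
[0.0, -0.02, 0.0, -0.0, 0.0, -0.01]
[0.0, -0.04, 0.15, -1.15, 0.0, -0.01]
[0.0, -0.07, 0.32, -2.29, 0.0, -0.01]
```

Call:
carry_out --pt "0 -0.03 0.08 -0.6 0 0" --pt "0 -0.04 0.15 -1.2 0 0" --pt "0 -0.05 0.24 -1.7 0 0" --pt "0 -0.07 0.32 -2.3 0 0" --pt "0 -0.07 0.32 -2.3 0 0"

```text
t: 22.75
tcp_pos: [0.5164, 0.2421, 0.0398]
tool_rot: [0.909, 0.417, -0.0, 0.0]
contact_force: [0.2, 0.2, -4.2]
opening: 0.0438
```

```bash
python3 f.py; python3 v.py pics/s9.png; python3 -c "
from ins import *
rows([pose(-1.5,.6,16.8,.0),pose(-1.5,.6,16,.0)])"
```

```text
22.9 [0.5167 0.2417 0.04  ] tool F [ 0.29 -0.11  4.85] op 0.0434 [-0.   -0.01  0.02]
p [0.5168 0.2417 0.04  ] F [ 0.  -0.7 -5.6] op 0.0434 tiltdeg 0.01
crop 317 251
t 23.05 p [0.5168 0.2417 0.04  ] F [ 0.  -0.7 -5.6] op 0.0434
[-0.0, -0.01, 0.01, 0.01, -0.01, -0.02]
[-0.0, -0.01, 0.09, 0.01, -0.01, -0.02]
```

View pics/s9.png

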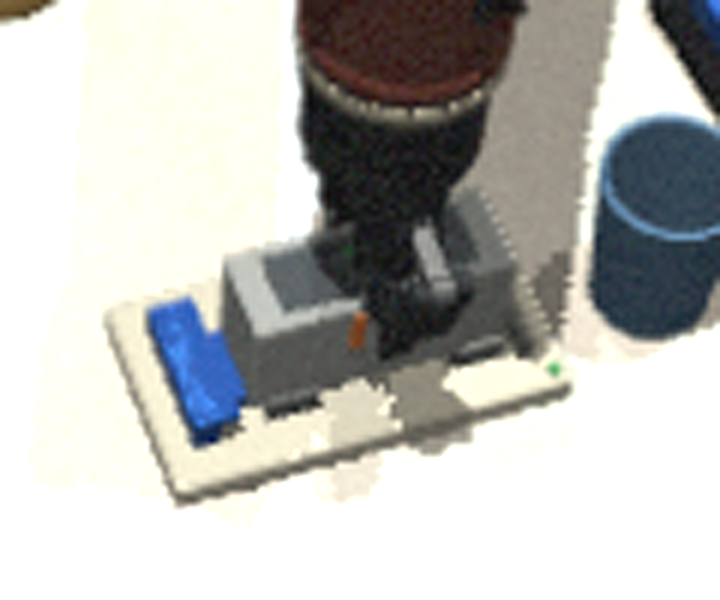

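The pack is flat, about 0.8 mm above the plate and between the guides, with only its own weight on the wrist. I lower it until it touches.

Call:
carry_out --pt "0 0 0.05 0 0 0" --pt "0 0 0.1 0 0 0" --pt "0 0 0.12 0 0 0" --pt "0 0 0.12 0 0 0"

```text
t: 23.55
tcp_pos: [0.5168, 0.2417, 0.0392]
tool_rot: [0.909, 0.416, 0.0, -0.0]
contact_force: [-4.7, -1.0, 4.9]
opening: 0.0435
```

```bash
python3 f.py
```

```text
23.7 [0.5168 0.2417 0.0392] tool F [-3.84 -2.95 -5.35] op 0.0436 [-0.49  0.79 -0.1 ]
```

Call:
carry_out --pt "0 0 0 0 0 0" --pt "0 0 0 0 0 0" --pt "0 0 0 0 0 0" --pt "0 0 0 0 0 0" --jaw 0.65

```text
t: 24.25
tcp_pos: [0.5168, 0.2416, 0.039]
tool_rot: [0.909, 0.416, 0.0, -0.0]
contact_force: [0.2, -0.8, -5.6]
opening: 0.0554
```

Call:
carry_out --pt "0 0 0 0 0 0" --pt "0 0 0 0 0 0" --pt "0 0 0 0 0 0" --pt "0 0 0 0 0 0" --pt "0 0 0 0 0 0" --jaw 1

```text
t: 24.88
tcp_pos: [0.5169, 0.2417, 0.0391]
tool_rot: [0.909, 0.416, 0.0, -0.0]
contact_force: [0.0, -0.2, 0.2]
opening: 0.0856
```

```bash
python3 f.py; python3 v.py pics/s10.png
```

```text
25.025 [0.5168 0.2417 0.039 ] tool F [ 0.   -0.17  0.55] op 0.0857 [ 0.02 -0.05 -0.01]
p [0.5168 0.2416 0.039 ] F [ 0.3 -0.2  0.4] op 0.086 tiltdeg 0.01
crop 317 252
```

View pics/s10.png

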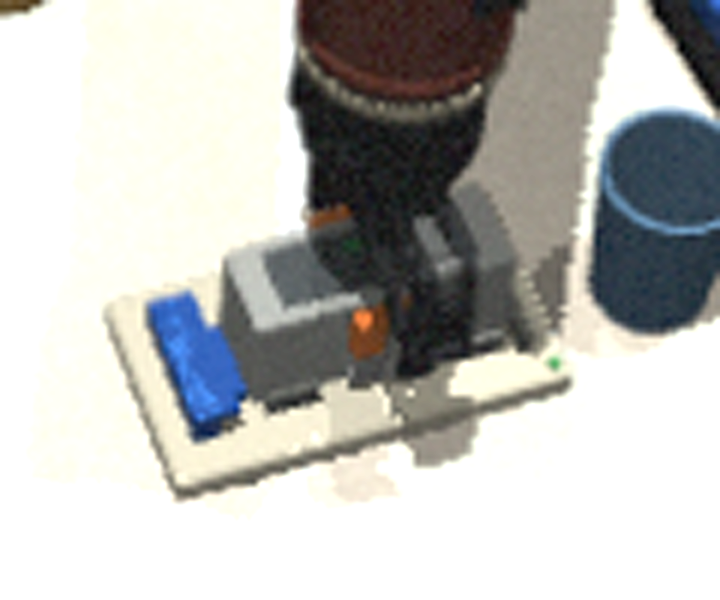

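Released, and the orange buttons have sprung out. I rise straight up and move clear so both cameras see the charger.

Call:
carry_out --pt "0 0 -1.5 0 0 0" --pt "0 0 -4 0 0 0" --pt "0 0 -8 0 0 0" --pt "0 0 -13 0 0 0" --pt "0 0 -18 0 0 0" --pt "0 0 -22 0 0 0" --pt "4 -3 -24 0 0 0" --pt "8 -6 -24 0 0 0" --pt "12 -10 -24 0 0 0" --pt "16 -14 -24 0 0 0" --pt "20 -18 -24 0 0 0" --pt "22 -20 -24 0 0 0"

```text
t: 26.68
tcp_pos: [0.5073, 0.5424, 0.2792]
tool_rot: [0.909, 0.418, -0.0, -0.0]
contact_force: [0.3, -0.8, -0.4]
opening: 0.0856
```

Run:
```python
from h import *
cams();print(telemetry.read_state()["tcp_pos"].round(3))
o=[]
for n,x,y in(("scene",320,250),("top",200,180)):
    o.append(cv2.convertScaleAbs(cv2.resize(C[n]["color"][y:y+100,x:x+100,::-1],None,fx=4,fy=4,interpolation=cv2.INTER_CUBIC),alpha=1.6))
    cv2.imwrite(f"pics/full_{n}.png",C[n]["color"][:,:,::-1])
cv2.imwrite("pics/fin.png",np.hstack(o))
```

```text
[0.507 0.543 0.279]
```

View pics/fin.png

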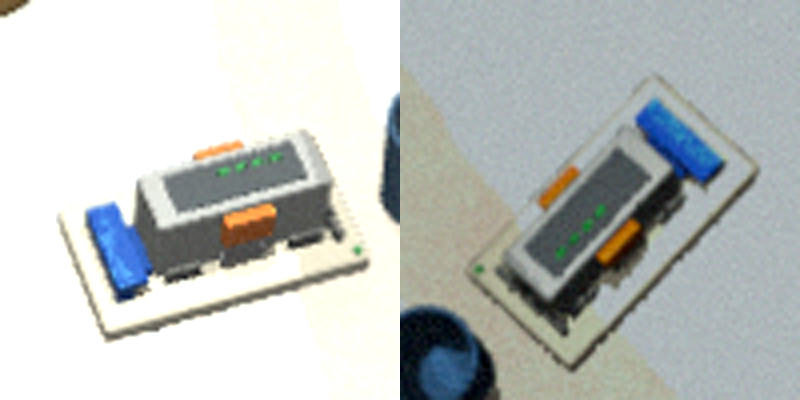

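View pics/full_scene.png

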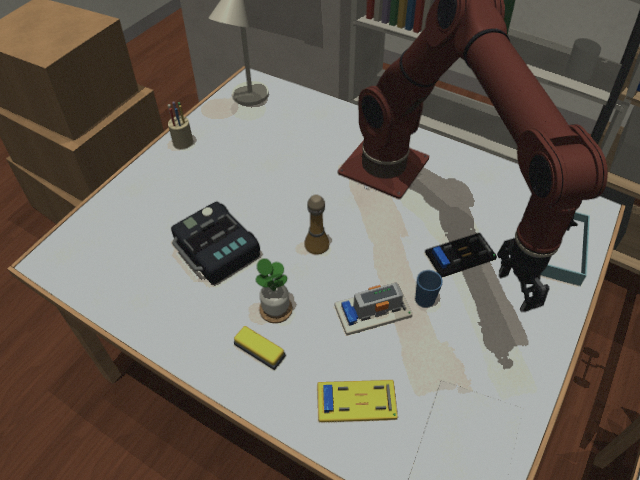

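Run:
```python
from h import *
cams()
L=np.array([[60,22,76],[60,-22,76],[-60,-22,76],[-60,22,76]])/1e3
M=np.array([[104,50,16],[104,-50,16],[-82,-50,16],[-82,50,16]])/1e3
P={"scene":up([(160,223),(137,177),(303,130),(330,180)],320,250,4),"top":up([(225,123),(282,168),(150,302),(103,252)],200,180,4)}
Q={"scene":up([(107,333),(60,215),None,(368,262)],320,250,4),"top":up([(255,77),(360,172),(172,364),(68,270)],200,180,4)}
for n in P:
    p=fit({n:P[n]},L,[.516,.241,-.71]);c=fit({n:Q[n]},M,[.516,.241,-.71])
    d=Ro.from_euler('z',-c.x[2]).apply([*(p.x-c.x)[:2],0])*1e3
    print(n,p.x.round(4),c.x.round(4),"rel",d.round(1),abs(p.fun).max().round(1))
```

```text
scene [ 0.517   0.2412 -0.7074] [ 0.5179  0.2447 -0.7257] rel [ 1.6 -3.3  0. ] 1.8
top [ 0.5167  0.2387 -0.7323] [ 0.5137  0.2399 -0.7269] rel [3.  1.1 0. ] 1.6
```

The pack is seated: flat, toe under the lip, between the guides, both buttons out, bystanders unmoved. I hand the job in.

```bash
python3 -c "
from station import order;print(order.sign_off())"
```

```text
the job is handed in; nothing more can be done
None
```

I squeezed both orange buttons and lifted the pack straight out of the player. I hooked its toe under the cream charger's lip at about 14° of tilt, lowered the tail until the pack lay flat, and let go. The job was handed in at about 27 s of the 56 s allowed; sign-off gave no verdict.

**What the last checks showed:**
- **Seating:** the pack met the plate at the expected height, within about 0.1 mm, with about 10 N of net contact. It cannot be riding on a guide or the tail wall, because that would have held it about 10 mm higher.
- **View:** the final pictures show the pack flat between the guides with its front end at the lip and both buttons sprung out. The microphone, plant, cup and eraser look unmoved, but I did not measure them again. The arm is clear of everything.
- **Forces:** in the readings between moves the wrist force never went above about 15 N. Forces during the moves were not logged.

**What disagreed:**
- **Final position by camera:** the scene camera put the pack at +1.6 mm in x and −3.3 mm in y from home. The top camera gave +3.0 and +1.1 mm. These do not agree, and hand-picked corners are only good to about 2 mm. They also exceed the seat's own play (about 2 mm in x, 2.5 mm in y), so I relied on contact instead.
- **Toe stop:** I touched it about 1.8 mm earlier than the camera estimate and corrected for that before lowering the tail.

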